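Lock the sample chest for transport

ROBOT

A 7-joint arm with a two-finger parallel gripper is mounted at the origin on a cart in front of the work surface, level with it; the furniture and walls round the work are solid. World frame = base frame: x ahead of the robot, y to its left, z up, the work surface at z = 0. Lengths are in m, angles in rad, forces in N, time in s.
With the tool pointing down it reaches from about 0.425 to 0.8 m from the base axis. Payload 8.3 kg.
Tool frame: the origin (TCP) lies between the finger pads; the fingertips stand ahead of it and the grasp point (between the pads) lies 3 mm ahead of it (finger_overhang is the z of the fingertips in the tool frame, in m); z points along the fingers, y is the direction in which the jaws open and shut (so a half turn about z gives the same grasp; the last joint's range is limited). The gripper opens to 85 mm and grips with 20 to 120 N. Pads are 22 mm wide; open, the fingers measure 114 mm over their backs; the gripper's body (76 mm by 85 mm) begins 54 mm behind the grasp point. The pads swing forward as they close: fully open they stand 13 mm farther back than shut.
Start: joints at [-1.182, 0.383, 0.016, 1.37, -0.006, 1.388, -0.046], TCP at [0.273, 0.562, 0.253] pointing down, gripper open.
Joint ranges: [-2.95, 2.95], [-0.25, 2.06], [-1.52, 1.56], [0.18, 2.33], [-1.44, 4.58], [0.02, 2.06], [-3.01, 3.01]. Speed limits (rad/s): [2.39, 2.39, 3.01, 3.01, 3.14, 3.14, 3.14].

INTERFACE

Orientations are given as a rotation vector (axis times angle).
In Python, from workcell import * gives the robot as it stands. The module is installed in compiled form; this text tells all that it offers.
- The arm moves only by the shell command python3 -m inch 'ROWS' [FORCE]. ROWS is JSON, one flat list of numbers, 7 for each row, row after row: the shift along the tool's x, y, z scaled (see below), then the turn, a rotation vector about the tool's x, y, z scaled (see below), then the gripper command: -1 is fully open, 1 is shut, values between are in proportion. A call has 1 to 12 rows; each row is the pose to reach, as a shift and turn from the pose measured when the call began, along the tool's axes at that moment; what a row does not reach only later rows make up. The controller multiplies each number of a shift by 0.1 m and each number of a turn by 45 degrees. A row lasts 1/12 s, in which the tool goes at most 41.7 mm and 7.16 degrees, less where a joint would pass 70% of its speed; a pose out of reach is approached as far as the arm can. A call with a number of a shift or a turn outside -1 to 1 is refused whole. A call with a gripper value outside its range is refused whole. The fingers move at their own pace and stop on an object; FORCE is the grip in N (left out, the last holds). Time passes only in rows, so rows that repeat a pose let the fingers close. It gives the time, the measured TCP pose, the force and the opening at its end, in the units of the state.
- read_state(): the state, without advancing time (a new reading comes with each control period).
- grab_frame(name): name is "scene" or "top" or "wrist"; returns a dict with "color" (384x512x3 uint8, red, green, blue), "fx", "fy", "cx", "cy" (pixels), "view" (4x4, takes a point from world to camera coordinates). Camera axes: x right, y up, looking along -z (the intrinsics and any distortion apply to the point x, -y, -z); pixel columns grow to the right and rows downward; lengths in m; the calibration is good to about 2 mm. A picture is of the moment at which its call begins. There is no depth.
- job_done(): hands the job in, once; it reports no verdict.
The state is a dict: "time": time; "qpos": joint angles; "qd": joint speeds; "effort": joint torques, N m; "tcp_pos": TCP position; "tool_rot": TCP orientation; "contact_force": force on the tool from outside, world axes, zero at the start; "wrist_torque": the same for the moment, N m; "opening": opening from 0.0 (shut) to 1.0 (fully open).
Only numpy, scipy, OpenCV 4.12 (cv2) and the standard library are available. Lean on these libraries where they do the work, as an engineer would, in place of code of your own. Each camera call takes 0.05 s, during which the arm holds its last target. There are 200 camera calls.

TASK

Make the sample chest ready for transport: shut its lid, swing the raised hasp down over the keeper on the front, and push the red-handled locking pin sideways through the keeper's eye until it is fully home. Let go of the pin and leave the other things on the desk where they are.

Things in the scene. Friction and masses are not known exactly. Their poses are not given: they have to be found in the camera images.
- chest: blue sample chest with aluminium edges, fixed to its place: 130 mm deep (own x), 200 mm wide (own y), 175 mm tall with the lid shut. Origin: centre of its underside; own x points from its front to its back, own y to its left seen from the front, z up. The front face (65 mm from the origin) looks to own -x.
- chest_lid (a joint): lid angle: 0 shut, grows as the lid opens. The lid is 50 mm tall and as deep and wide as the chest; it hinges on its rear lower edge (own x = +65, z = 125 mm in the chest's frame). Friction holds it where it is left, about 3 N down (9 N up) at its front moves it; it starts ajar.
- lid_top_front (a point): point on the top face of the lid, in the middle of its width, 30 mm behind the lid's front; moves with the lid (at z = 175 mm when shut). A good place to press.
- hasp (a joint): hasp angle relative to the lid: 0 hanging flat against the front face over the keeper, 1.57 standing straight out to the front, more: raised. The hinge is stiff enough to stay where it is left (about 1 N at the lip moves it). It starts raised.
- hasp_hinge (a point): middle of the hasp's hinge line (along the chest's own y), on the lid's front, 69 mm out from the chest's origin along own -x and 137 mm high when the lid is shut. The steel plate is 56 mm wide, 3 mm thick, 80 mm long from this line, with a slot 22 x 33 mm 49 mm from the line; its end turns outwards as a finger lip.
- hasp_lip (a point): middle of the rounded edge of the hasp's finger lip: 90 mm from the hinge line and 10 mm outwards of the plate. Edge radius 2.4 mm. With the hasp shut it is at z = 47 mm, 79 mm out from the chest's origin along own -x.
- pin_grip (a point): where to hold the loose locking pin, which lies on the desk: middle of its flat red grip, a bar 45 mm long (own x, from 13 mm on the -x side to its round end 32 mm on the +x side of this point), 7 mm thick (own y) and 11 mm wide (own z, upright while it lies; this point is then about 6 mm above the desk).
- pin_seat (a point): point on the axis of the pin's shaft, in its groove, 9 mm from the grip's face, 27 mm to own +x and 12.5 mm to own -y of pin_grip. It lies at the centre of the keeper's eye when the pin is fully home (grip's face 1 mm off the keeper). Axes as pin_grip; the shaft's tip is 33 mm farther along own -y.
- keeper_mount (a point): nominal centre of the keeper's eye, in front of the chest (axes as the chest). The keeper is a steel strap, clamped in slotted holes: its true eye lies up to 6 mm above or below this point (only along z; not in the readings: feel or look for it). The eye is a square passage along own y, open at both sides: 16 mm long, 12 mm high, 12 mm deep; walls 4 mm. The shut hasp's plate lies 8 mm behind.
- keeper_base (a point): middle of the keeper's base plate, 11.5 mm behind keeper_mount. A spring plunger, level with the eye's centre, sits in the keeper's bow: outside it ends in a brass barrel (11 mm across, 21 to 27 mm in front of this point); its nose stands 5 mm into the eye, gives way to a push of 5 to 15 N along the eye and snaps into the pin's groove when the pin is home.
- pin: the whole locking pin, about 45 g. Origin: on the shaft's axis at the grip's face; axes as pin_grip. The steel shaft stands at right angles out of one end of the grip, along own -y: 9 mm thick, 42 mm long, the last 6 mm tapering to 5 mm, with a groove 7 mm wide and 1.5 mm deep near the grip.
- marker: bystander: black felt marker lying on the desk, 128 mm long, 14 mm thick; origin at the centre of its underside.
- green_vial: bystander: black-capped glass vial with green content, 27 mm wide, 52 mm tall; origin at the centre of its underside.
- red_vial: bystander: red-capped vial, 27 mm wide, 54 mm tall; origin at the centre of its underside.
- petri: bystander: closed petri dish, 60 mm wide, 16 mm tall; origin at the centre of its underside.
- beaker: bystander: small glass beaker, 53 mm wide, 68 mm tall; origin at the centre of its underside.
- kitchen_timer: bystander: white wind-up timer, 64 mm wide, 40 mm tall; origin at the centre of its underside.
- tape: bystander: roll of green tape lying flat, 68 mm wide, 19 mm tall; origin at the centre of its underside.
Things that resemble listed ones, but are neither listed nor needed, are in the scene too. What is shaped like the pin but blue or orange is not meant.

How it is judged:
At the end, for the whole second after the job is handed in: Lid shut (within 0.03 rad), hasp over the keeper (within 0.08 rad), the pin let go and at rest in the eye, its shaft along the eye (within 0.25 rad), its seat point within 5 mm of the nominal eye centre along the eye, 4 mm front to back and 8 mm in height (keeper adjustment included) (value of joint chest_lid below 0.03 rad and value of joint hasp below 0.08 rad and x of pin_seat in the frame of keeper_mount between -0.004 and 0.004 m and y of pin_seat in the frame of keeper_mount between -0.005 and 0.005 m and z of pin_seat in the frame of keeper_mount between -0.008 and 0.008 m and angle between the y axis of pin_seat and the y axis of keeper_mount, either way round below 0.25 rad and linear speed of pin below 0.02 m/s); the robot touches nothing.
It fails at once if a bystander was moved more than 3 cm (distance of any of marker, green_vial, red_vial, petri, beaker, kitchen_timer, tape from where it was at the start of the episode above 0.03 m).
It also fails if it takes over 69 s, if anything falls off the work surface, if the arm or the gripper's body presses on something with over 40 N, if the wrist force passes 120 N, or if a joint passes its speed limit or range.

## Working session

There is one attempt and no reset: what is moved stays moved. The work goes in short steps, Python scripts to look and compute and a shell command to move; the robot and the scene stay as the last step left them, time stands still between calls to the robot, and variables do not carry over. Pictures are saved under pics/ and viewed, about 8 in all and at most 12, crops included, and the job is handed in when it is done.

```bash
mkdir -p pics; cat > h.py <<'E'
from workcell import *
import numpy as np, cv2
from scipy.spatial.transform import Rotation as R
def snap(n,f):
    g=grab_frame(n); cv2.imwrite(f,g["color"][:,:,::-1]); np.savez(f[:-3]+'npz',**{k:g[k] for k in g if k!='color'}); return g
def proj(g,P):
    P=np.atleast_2d(P); c=(np.c_[P,np.ones(len(P))]@np.array(g["view"]).T)[:,:3]
    return np.c_[g["cx"]+g["fx"]*c[:,0]/-c[:,2], g["cy"]+g["fy"]*-c[:,1]/-c[:,2]]
def ray(g,u,v):
    V=np.array(g["view"]); d=np.array([(u-g["cx"])/g["fx"],-(v-g["cy"])/g["fy"],-1.]); 
    return -V[:3,:3].T@V[:3,3], V[:3,:3].T@d
def onz(g,u,v,z):
    o,d=ray(g,u,v); return o+d*(z-o[2])/d[2]
E
python3 - <<'E'
from h import *
a=snap("scene","pics/s0.png"); b=snap("top","pics/t0.png")
print(a.keys(),{k:a[k] for k in a if k!='color'},{k:b[k] for k in b if k!='color'})
s=read_state();print(s)
E
```

```text
dict_keys(['color', 'fx', 'fy', 'cx', 'cy', 'view']) {'fx': 429.0281168386748, 'fy': 429.0281168386748, 'cx': 259.7346884056597, 'cy': 191.23098280605342, 'view': array([[ 0.68577795, -0.72764744, -0.015421  , -0.17772363],
       [ 0.33526306,  0.29702356,  0.89407812, -0.35508736],
       [-0.64599325, -0.61830916,  0.44764551, -0.69062762],
       [ 0.        ,  0.        ,  0.        ,  1.        ]])} {'fx': 380.3791594747614, 'fy': 380.3791594747614, 'cx': 262.0808432759395, 'cy': 195.03877142681424, 'view': array([[ 0.01044622, -0.9998744 ,  0.0119191 ,  0.17563706],
       [ 0.98674923,  0.01223774,  0.16179056, -0.51236118],
       [-0.1619161 ,  0.01007107,  0.98675313, -1.09193214],
       [ 0.        ,  0.        ,  0.        ,  1.        ]])}
{'time': 0.1, 'qpos': array([-1.18192245,  0.3841935 ,  0.01636651,  1.37103791, -0.00626444,
        1.38822343, -0.04646938]), 'qd': array([-8.08793618e-04, -1.46008587e-03, -1.30813010e-03, -2.01957123e-03,
       -9.61944266e-04,  8.58612447e-05,  2.43836132e-04]), 'effort': array([ 4.21313744e-03, -6.29132581e+01,  8.48026369e-01, -3.72754812e+01,
        1.69108354e-02,  1.04766298e-02,  1.43530934e-05]), 'tcp_pos': array([0.27264053, 0.56193375, 0.25235926]), 'tool_rot': array([-7.03381118e-01, -3.06148187e+00,  2.79376314e-03]), 'contact_force': array([0.36070978, 0.65672053, 0.35537146]), 'wrist_torque': array([-0.05268905,  0.04556066, -0.01060847]), 'opening': 0.9971198781355926}
```

View pics/s0.png

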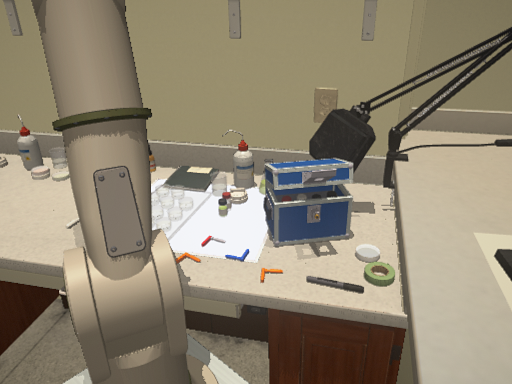

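View pics/t0.png

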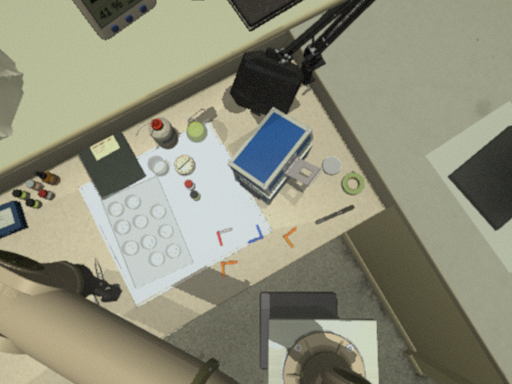

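The top view shows the chest around (270,155), with the lid ajar and the hasp standing out at (303,173). The red pin is at (223,237), and the blue and orange decoys are nearby. I'll enlarge both views.

```bash
python3 - <<'E'
import cv2
t=cv2.imread('pics/t0.png')[100:250,190:390];s=cv2.imread('pics/s0.png')[150:260,195:365]
cv2.imwrite('pics/t0c.png',cv2.resize(t,None,fx=4,fy=4,interpolation=cv2.INTER_CUBIC))
cv2.imwrite('pics/s0c.png',cv2.resize(s,None,fx=4.7,fy=4.7,interpolation=cv2.INTER_CUBIC))
E
```

```text
(no output)
```

View pics/t0c.png

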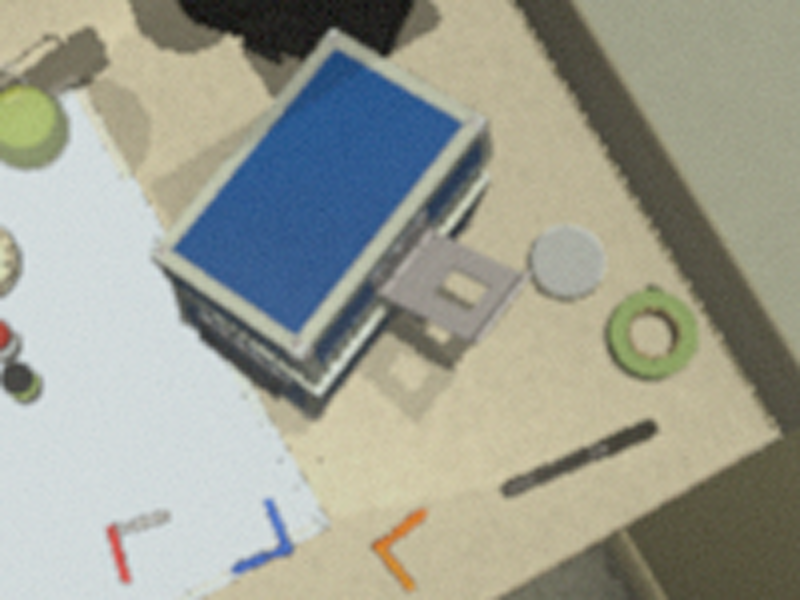

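View pics/s0c.png

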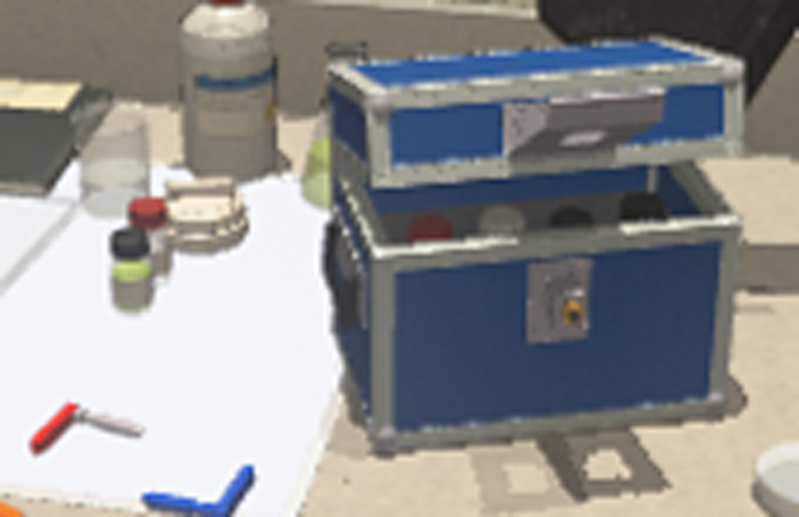

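Top crop: lid corners at about (303,352), (488,125), (335,32) and (158,255); hasp plate tip near (523,272)/(480,342); red pin grip from (126,580) to (113,528), shaft tip at (168,517). Scene crop: keeper plate around (558,300), brass barrel at (572,308). Next I'll fit the poses.

```bash
cat > fit.py <<'E'
from h import *
from scipy.optimize import least_squares
S=np.load('pics/s0.npz');T=np.load('pics/t0.npz')
cs=lambda u,v:(195+u/4.7,150+v/4.7)
ct=lambda u,v:(190+u/4,100+v/4)
def Ry(a): # lid opening: front goes up; about own y
    return np.array([[np.cos(a),0,np.sin(a)],[0,1,0],[-np.sin(a),0,np.cos(a)]])
def lid(p,a): h=np.array([.065,0,.125]); return h+Ry(a)@(np.array(p)-h)
def hasp(p,a,hh): # p in shut frame; swings outward
    k=np.array([-.069,0,.137]); return lid(k+Ry(hh)@(np.array(p)-k),a)
def W(q,p): c,s=np.cos(q[2]),np.sin(q[2]); return np.array([q[0]+c*p[0]-s*p[1],q[1]+s*p[0]+c*p[1],p[2]])
B=lambda x,y,z:('b',(x,y,z)); L=lambda x,y,z:('l',(x,y,z)); H=lambda x,y,z:('h',(x,y,z))
F,D=.065,.1
obs=[(S,B(-F,D,0),cs(385,445)),(S,B(-F,-D,0),cs(720,410)),(S,B(-F,D,.125),cs(375,257)),(S,B(-F,-D,.125),cs(738,222)),
(S,L(-F,D,.125),cs(376,185)),(S,L(-F,-D,.125),cs(738,152)),(S,L(-F,D,.175),cs(376,100)),(S,L(-F,-D,.175),cs(742,72)),(S,L(F,D,.175),cs(332,64)),
(T,L(-F,D,.175),ct(303,355)),(T,L(-F,-D,.175),ct(490,122)),(T,L(F,-D,.175),ct(335,30)),(T,L(F,D,.175),ct(156,255)),
(T,B(-F,D,.125),ct(318,400)),(T,B(-F,-D,.125),ct(490,180)),
(T,H(-.079,.028,.047),ct(480,342)),(T,H(-.079,-.028,.047),ct(525,272)),(T,H(-.069,.028,.137),ct(380,288)),
(S,H(-.079,.028,.047),cs(512,160)),(S,H(-.079,-.028,.047),cs(612,150))][:18]
def pt(q,o):
    k,p=o; p=p if k=='b' else lid(p,q[3]) if k=='l' else hasp(p,q[3],q[4]); return W(q,p)
f=lambda q:np.concatenate([proj(g,pt(q,o))[0]-uv for g,o,uv in obs])
def run():
    r=least_squares(f,[.65,-.05,.98,.3,1.9],loss='soft_l1'); return r.x,r
if __name__=='__main__':
    q,r=run(); print(q); print(f(q).reshape(-1,2).round(1).tolist())
    print('lip px scene',proj(S,pt(q,obs[15][1])),(proj(S,pt(q,obs[16][1]))-[195,150])*4.7)
    b=W(q,np.array([-.0905,0,.088])); 
    for z in(.082,.088,.094): 
        for x in (-.0905,-.066): print(x,z,(proj(S,W(q,np.array([x,0,z])))-[195,150])*4.7)
    g=onz(T,*ct(126,580),.006);c=onz(T,*ct(113,528),.006);t=onz(T,*ct(168,517),.006)
    print('pin',g,c,t,np.arctan2(*(c-g)[1::-1]),np.arctan2(*(c-t)[:2]*[-1,1]))
    g=onz(S,*cs(36,444),.006);c=onz(S,*cs(73,408),.006);t=onz(S,*cs(140,432),.006)
    print('pinS',g,c,t)
    for n,u in dict(petri=(568,262),tape=(652,335),mk1=(505,490),mk2=(655,428),gv=(22,380)).items(): print(n,onz(T,*ct(*u),.01))
    print('lidtop',W(q,lid([-.035,0,.175],q[3])),'lip',W(q,hasp([-.079,0,.047],q[3],q[4])),'base tool',R.from_rotvec(read_state()['tool_rot']).as_matrix())
E
python3 fit.py
```

```text
[0.60580061 0.15268222 0.92168829 0.26336636 1.9093792 ]
[[-2.1, 2.4], [0.9, 1.9], [0.0, -0.3], [0.9, -0.2], [-0.6, 1.9], [1.4, 1.8], [-1.6, -0.5], [0.3, -1.1], [-1.3, 0.2], [-0.5, 0.7], [-0.4, -0.5], [-0.3, -0.6], [-1.4, -0.6], [0.2, -1.4], [0.4, -1.7], [-0.7, -0.2], [1.4, 0.0], [0.7, 1.9]]
lip px scene [[312.26650227 173.18576496]] [[664.82863344  99.39825339]]
-0.0905 0.082 [[571.21003565 332.82726268]]
-0.066 0.082 [[558.32557023 309.97753643]]
-0.0905 0.088 [[571.71183939 322.94743562]]
-0.066 0.088 [[558.7852285  300.23896728]]
-0.0905 0.094 [[572.21619967 313.01727389]]
-0.066 0.094 [[559.24718151 290.4517807 ]]
pin [0.36255196 0.30133412 0.006     ] [0.40135175 0.31220672 0.006     ] [0.41010639 0.27094521 0.006     ] 0.27321558198760576 0.2090738352356798
pinS [0.364517   0.30215298 0.006     ] [0.40224709 0.3147876  0.006     ] [0.41101194 0.26829666 0.006     ]
petri [ 0.61100708 -0.03501438  0.01      ]
tape [ 0.55409977 -0.09878798  0.01      ]
mk1 [0.4331138  0.01622414 0.01      ]
mk2 [ 0.48182913 -0.09903589  0.01      ]
gv [0.51295417 0.38442571 0.01      ]
lidtop [0.59459647 0.13791657 0.19930918] lip [0.52735529 0.04930117 0.23067561] base tool [[-8.99721492e-01  4.36463852e-01 -7.36520711e-04]
 [ 4.36464470e-01  8.99719970e-01 -1.65588664e-03]
 [-6.00722697e-05 -1.81130192e-03 -9.99998358e-01]]
```

```bash
python3 -c "
import workcell;print([(k,getattr(workcell,k)) for k in dir(workcell) if isinstance(getattr(workcell,k),(int,float))])"
A='[-0.95,-0.48,-0.05,0,0,0,1,-0.95,-0.48,-0.05,0,0,0,1,-0.95,-0.48,-0.05,0,0,0,1,-0.95,-0.48,-0.05,0,0,0,1]'
python3 -m inch '[-0.95,-0.48,-0.05,0,0,0,1,-0.95,-0.48,-0.05,0,0,0,1,-0.95,-0.48,-0.05,0,0,0,1,-0.95,-0.48,-0.05,0,0,0,1]' 60
python3 -m inch '[-0.95,-0.48,-0.05,0,0,0,1,-0.95,-0.48,-0.05,0,0,0,1,-0.95,-0.48,-0.05,0,0,0,1,-0.95,-0.48,-0.05,0,0,0,1]'
python3 -m inch '[-0.95,-0.48,-0.05,0,0,0,1,-0.95,-0.48,-0.05,0,0,0,1,-0.95,-0.48,-0.05,0,0,0,1,-0.95,-0.48,-0.05,0,0,0,1]'
```

```text
[('finger_overhang', 0.022)]
time: 0.43
tcp_pos: [0.3429, 0.4717, 0.2578]
tool_rot: [0.718, 3.056, -0.005]
contact_force: [0.5, -0.3, -0.2]
opening: 0.457
time: 0.77
tcp_pos: [0.4124, 0.3793, 0.2636]
tool_rot: [0.734, 3.048, -0.008]
contact_force: [0.6, -1.1, 0.1]
opening: -0.004
time: 1.1
tcp_pos: [0.4798, 0.2857, 0.2699]
tool_rot: [0.75, 3.041, -0.012]
contact_force: [0.7, -0.4, 0.5]
opening: -0.002
```

```bash

python3 -m inch '[-0.9,-0.44,-0.05,0,0,0.35,1,-0.9,-0.44,-0.05,0,0,0.35,1,-0.9,-0.44,-0.05,0,0,0.35,1,-0.9,-0.44,-0.05,0,0,0.35,1]'
python3 -m inch '[0,0,0,0,0,0.9,1,0,0,0,0,0,0.9,1,0,0,0,0,0,0.9,1,0,0,0,0,0,0.9,1,0,0,0,0,0,0.9,1,0,0,0,0,0,0.9,1,0,0,0,0,0,0.9,1]'
python3 -m inch '[0,0,0,0,0,0.9,1,0,0,0,0,0,0.9,1,0,0,0,0,0,0.9,1,0,0,0,0,0,0.9,1,0,0,0,0,0,0.9,1,0,0,0,0,0,0.9,1,0,0,0,0,0,0.9,1]'
cat > rel.py <<'E'
from fit import *
import sys
def st():
    s=read_state();return s,np.array(s['tcp_pos']),R.from_rotvec(s['tool_rot']).as_matrix()
def C2W(q,p): return W(q,np.array(p))
def own(q,w): c,s=np.cos(q[2]),np.sin(q[2]); d=np.array(w)[:2]-q[:2]; return np.array([c*d[0]+s*d[1],-s*d[0]+c*d[1],w[2]])
def Rz(a): return R.from_euler('z',a).as_matrix()
def need(q,p,tilt,yaw=None,s=None,n=0.022):
    """shift/turn in inch units: point n ahead of the TCP to world p; tool x=own x, y=-own y, tilted"""
    _,t,M=st(); yaw=q[2] if yaw is None else yaw
    G=Rz(yaw)@np.diag([1,-1,-1.])@R.from_euler('y',tilt).as_matrix()
    tgt=np.array(p)-G[:,2]*n
    return (M.T@(tgt-t)*10).round(3), (R.from_matrix(M.T@G).as_rotvec()/np.deg2rad(45)).round(3)
E
python3 - <<'E'
from rel import *
q,_=run(); s,t,M=st(); print(t,own(q,t),M.round(3).tolist(),s['qpos'])
print(need(q,C2W(q,lid([-.035,0,.175],q[3])),0)); print(need(q,C2W(q,[-.035,0,.175]),0))
E
```

```text
time: 1.43
tcp_pos: [0.5423, 0.1981, 0.2762]
tool_rot: [1.177, 2.899, -0.014]
contact_force: [0.1, -0.2, 0.0]
opening: -0.0
time: 2.02
tcp_pos: [0.5418, 0.1989, 0.2757]
tool_rot: [2.11, 2.307, -0.007]
contact_force: [-0.5, 0.1, -0.0]
opening: -0.003
time: 2.6
tcp_pos: [0.5415, 0.1995, 0.2754]
tool_rot: [2.778, 1.434, 0.0]
contact_force: [-0.2, -0.2, -0.5]
opening: 0.001
[0.54148995 0.19951008 0.27538243] [-0.00157009  0.0795377   0.27538243] [[0.579, 0.815, 0.007], [0.815, -0.579, -0.013], [-0.007, 0.014, -1.0]] [-0.80446418  0.2835414   0.49057358  1.49132938 -0.118894    1.39736674
 -0.92811998]
(array([-0.191,  0.782,  0.553]), array([0.018, 0.008, 0.04 ]))
(array([-0.354,  0.774,  0.797]), array([0.018, 0.008, 0.04 ]))
```

```bash

python3 -m inch '[-0.25,0.78,0.2,0.02,0.01,0.04,1,-0.25,0.78,0.2,0.02,0.01,0.04,1,-0.25,0.78,0.2,0.02,0.01,0.04,1,-0.25,0.78,0.2,0.02,0.01,0.04,1]'
python3 -m inch '[-0.02,0,0.2,0,0,0,1,-0.04,0,0.3,0,0,0,1,-0.06,0,0.4,0,0,0,1,-0.08,0,0.5,0,0,0,1,-0.1,0,0.54,0,0,0,1,-0.1,0,0.58,0,0,0,1]'
python3 - <<'E'
from rel import *
q,_=run(); s,t,M=st(); print(own(q,t+M[:,2]*.022),s['contact_force'])
E
```

```text
time: 2.93
tcp_pos: [0.5914, 0.1302, 0.2556]
tool_rot: [-2.813, -1.396, 0.003]
contact_force: [-0.1, -0.5, 0.3]
opening: 0.001
time: 3.43
tcp_pos: [0.5847, 0.1224, 0.1974]
tool_rot: [-2.811, -1.399, 0.004]
contact_force: [-2.2, -2.0, 4.7]
opening: 0.001
[-0.03691708 -0.00139249  0.17538811] [-2.21730636 -1.98796787  4.65230308]
```

```bash

python3 -m inch '[0,0,0.03,0,0,0,1,0,0,0.05,0,0,0,1,0,0,0.05,0,0,0,1]'
python3 -m inch '[0,0,-0.9,0,0,0,1,0,0,-0.9,0,0,0,1,0,0,-0.9,0,0,0,1,0,0,-0.9,0,0,0,1]'
python3 - <<'E'
from rel import *
q,_=run(); q[3]=0; s,t,M=st(); 
print('lip',own(q,C2W(q,hasp([-.079,0,.047],0,q[4]))))
print(need(q,C2W(q,[-.16,-.026,.25]),np.deg2rad(45)),s['qpos'])
a=snap("scene","pics/s1.png");b=snap("top","pics/t1.png")
im=np.vstack([cv2.resize(x["color"][y0:y0+75,x0:x0+150],None,fx=4,fy=4,interpolation=cv2.INTER_CUBIC) for x,x0,y0 in((a,230,150),(b,210,120))])
cv2.imwrite('pics/c1.png',im[:,:,::-1])
E
```

```text
time: 3.68
tcp_pos: [0.5848, 0.1224, 0.197]
tool_rot: [-2.81, -1.4, -0.001]
contact_force: [-14.7, -3.9, 31.7]
opening: -0.0
time: 4.02
tcp_pos: [0.5866, 0.1231, 0.2921]
tool_rot: [-2.809, -1.403, -0.014]
contact_force: [-0.2, 0.4, 0.1]
opening: 0.0
lip [-1.50568861e-01 -4.16333634e-17  1.76325831e-01]
(array([-1.407,  0.227,  0.253]), array([0.001, 0.989, 0.007])) [-0.66151608  0.33101349  0.53808471  1.40623171 -0.17299938  1.44224996
 -0.77094987]
```

View pics/c1.png

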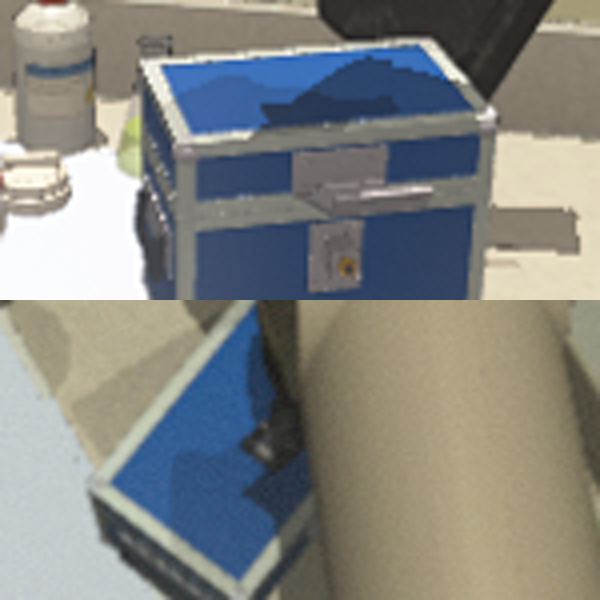

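```bash

python3 -m inch '[-0.9,0.23,0,0,0.5,0,1,-0.9,0.23,0,0,0.5,0,1,-0.9,0.23,0,0,0.5,0,1,-0.9,0.23,0,0,0.5,0,1]'
python3 - <<'E'
from rel import *
q,_=run(); s,t,M=st(); print(own(q,t+M[:,2]*.022),need(q,C2W(q,[-.155,-.026,.235]),np.deg2rad(45)),s['qpos'])
E
```

```text
time: 4.45
tcp_pos: [0.5467, 0.0293, 0.285]
tool_rot: [-2.617, -1.285, -0.529]
contact_force: [0.1, -0.8, 0.3]
opening: -0.001
[-0.12541567 -0.02750244  0.26473335] (array([-0.471, -0.011,  0.174]), array([ 0.002,  0.49 , -0.011])) [-0.48747516  0.04004325  0.60411112  1.78229934 -0.40264573  1.14477399
 -0.40937795]
```

```bash

python3 -m inch '[-0.47,-0.01,0.17,0,0.49,0,1,-0.47,-0.01,0.17,0,0.49,0,1,-0.47,-0.01,0.17,0,0.49,0,1,-0.47,-0.01,0.17,0,0.49,0,1,-0.47,-0.01,0.17,0,0.49,0,1]'
python3 - <<'E'
from rel import *
q,_=run(); s,t,M=st(); print(own(q,t+M[:,2]*.022),M[:,2],s['qpos'])
k=np.array([-.069,0,.137])
for a in (100,80,60,40,20,5): # tip corner (+11mm along tool x... ) path for contact at 78 mm
    h=np.deg2rad(a); c=k+Ry(h)@np.array([-.003,0,-.078]); print(a,c.round(4))
for p in ([-.15,-.026,.16],[-.15,-.026,.12],[-.13,-.026,.09],[-.11,-.026,.07],[-.09,-.026,.06],[-.08,-.026,.058]): print(p,need(q,C2W(q,p),np.deg2rad(45)))
E
```

```text
time: 4.87
tcp_pos: [0.5213, -0.0005, 0.248]
tool_rot: [-2.359, -1.147, -0.972]
contact_force: [-0.4, -0.7, 0.1]
opening: -0.0
[-0.15755904 -0.02530194  0.23240878] [ 0.43019351  0.56152644 -0.70683916] [-0.33618647  0.01065693  0.74385034  2.06222617 -0.91325416  1.0617531
  0.20720633]
100 [-0.1453  0.      0.1535]
80 [-0.1463  0.      0.1264]
60 [-0.138   0.      0.1006]
40 [-0.1214  0.      0.0792]
20 [-0.0985  0.      0.0647]
5 [-0.0788  0.      0.0596]
[-0.15, -0.026, 0.16] (array([-0.459,  0.013,  0.565]), array([ 0.004, -0.001, -0.019]))
[-0.15, -0.026, 0.12] (array([-0.741,  0.016,  0.848]), array([ 0.004, -0.001, -0.019]))
[-0.13, -0.026, 0.09] (array([-0.812,  0.016,  1.202]), array([ 0.004, -0.001, -0.019]))
[-0.11, -0.026, 0.07] (array([-0.812,  0.015,  1.484]), array([ 0.004, -0.001, -0.019]))
[-0.09, -0.026, 0.06] (array([-0.742,  0.013,  1.697]), array([ 0.004, -0.001, -0.019]))
[-0.08, -0.026, 0.058] (array([-0.685,  0.012,  1.781]), array([ 0.004, -0.001, -0.019]))
```

```bash

python3 -m inch '[-0.07,0,0.3,0,0,0,1,-0.07,0,0.53,0,0,0,1,-0.2,0,0.66,0,0,0,1,-0.32,0,0.78,0,0,0,1,-0.42,0,0.88,0,0,0,1,-0.42,0,0.88,0,0,0,1]'
python3 - <<'E'
from rel import *
q,_=run(); s,t,M=st(); print(own(q,t+M[:,2]*.022),M[:,2],s['qpos'])
E
python3 -m inch '[-0.2,0,0.3,0,0,0,1,-0.24,0,0.43,0,0,0,1,-0.28,0,0.57,0,0,0,1,-0.27,0,0.66,0,0,0,1,-0.26,0,0.76,0,0,0,1,-0.25,0,0.82,0,0,0,1,-0.25,0,0.88,0,0,0,1,-0.25,0,0.88,0,0,0,1]'
python3 - <<'E'
from rel import *
q,_=run(); s,t,M=st(); print(own(q,t+M[:,2]*.022),M[:,2],s['qpos'])
E
```

```text
time: 5.37
tcp_pos: [0.539, 0.0279, 0.1524]
tool_rot: [-2.358, -1.15, -0.961]
contact_force: [-0.8, 0.2, -0.2]
opening: -0.003
[-0.12427362 -0.02215396  0.13679892] [ 0.42289293  0.56221178 -0.71068944] [-0.32401201  0.21442571  0.70401026  2.14151514 -1.17146096  0.98607005
  0.46356993]
time: 6.03
tcp_pos: [0.5656, 0.0653, 0.0726]
tool_rot: [-2.356, -1.152, -0.959]
contact_force: [-0.9, 0.2, -0.2]
opening: -0.002
[-0.07842361 -0.02070445  0.05695549] [ 0.42091084  0.5635989  -0.71076744] [-0.25297986  0.40072917  0.53590798  2.14815942 -1.41198673  0.90754961
  0.65470196]
```

```bash

python3 -m inch '[0.02,0.03,0.03,0,-0.05,0,1,0.04,0.06,0.05,0,-0.08,0,1,0.05,0.06,0.06,0,-0.1,0,1]'
python3 - <<'E'
from rel import *
q,_=run(); s,t,M=st(); print(own(q,t+M[:,2]*.022),M[:,2],s['qpos'])
a=snap("scene","pics/s2.png");b=snap("wrist","pics/w2.png")
im=np.hstack([cv2.resize(a["color"][150:250,240:340],(400,400),interpolation=cv2.INTER_CUBIC),cv2.resize(b["color"],(400,300)).__class__(0) if 0 else cv2.copyMakeBorder(cv2.resize(b["color"],(400,300)),0,100,0,0,0)])
cv2.imwrite('pics/c2.png',im[:,:,::-1])
E
```

```text
time: 6.28
tcp_pos: [0.5727, 0.0663, 0.0711]
tool_rot: [-2.415, -1.182, -0.866]
contact_force: [-25.7, -15.5, 15.3]
opening: 0.002
[-0.0746558  -0.02565755  0.05421426] [ 0.38093941  0.51639849 -0.76695356] [-0.31692623  0.39331084  0.56151484  2.10383718 -1.29778479  0.85801732
  0.50896851]
```

View pics/c2.png

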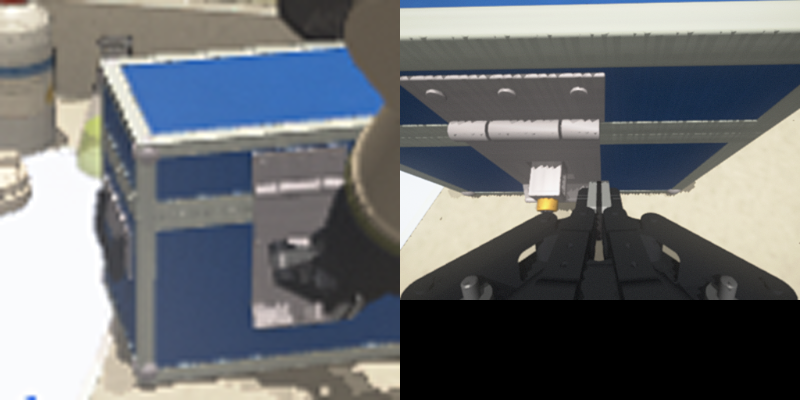

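```bash

python3 -m inch '[-0.1,0,-0.5,0,0,0,1,-0.3,-0.25,-0.8,0,0,0,1,-0.3,-0.25,-0.8,0,0,0,1,-0.3,-0.25,-0.8,0,0,0,1]'
python3 - <<'E'
from rel import *
q,_=run(); s,t,M=st(); print(own(q,t+M[:,2]*.022),M[:,2],s['qpos'],s['contact_force'])
b=snap("wrist","pics/w3.png"); print(np.array(b['view']),b['fx'])
snap("scene","pics/s3.png")
cv2.imwrite('pics/c3.png',cv2.resize(b["color"],None,fx=1.5625,fy=1.5625,interpolation=cv2.INTER_CUBIC)[:,:,::-1])
E
```

```text
time: 6.72
tcp_pos: [0.5069, 0.0202, 0.1157]
tool_rot: [-2.417, -1.178, -0.87]
contact_force: [-0.1, 0.6, 0.6]
opening: -0.001
[-0.15121408 -0.00116084  0.09883372] [ 0.38454233  0.51582129 -0.76554268] [-0.29338832  0.20063835  0.65838879  2.2030974  -1.1082918   0.9091729
  0.46001804] [-0.13795261  0.61987604  0.5793709 ]
[[ 0.79168685 -0.61071044 -0.01626944 -0.38570407]
 [ 0.56699291  0.72457653  0.39180084 -0.38250217]
 [-0.2274884  -0.31940823  0.9199062  -0.12125704]
 [ 0.          0.          0.          1.        ]] 282.31303120286947
```

View pics/c3.png

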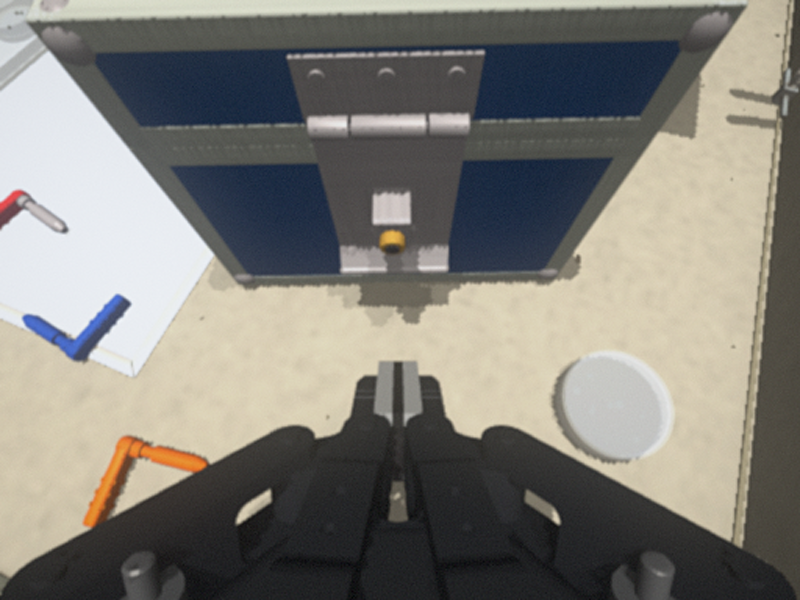

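```bash
cat > fit2.py <<'E'
from fit import *
Wc=np.load('pics/w3.npz'); cw=lambda u,v:(u/1.5625,v/1.5625)
ob2=[(g,o,uv) for g,o,uv in obs if o[0]!='h']
ob3=[(-.070,.028,.139,308,124),(-.070,-.028,.139,470,123),(-F,D,0,238,281),(-F,-D,0,554,277),(-F,D,.175,34,20),(-F,-D,.175,744,9)]
def f2(p,wo=1):
    q=p; e=[(proj(g,pt(q,o))[0]-uv)*.7 for g,o,uv in ob2]
    e+=[proj(Wc,W(q,np.array(a[:3])))[0]-cw(*a[3:]) for a in ob3]
    return np.concatenate(e)
def run2():
    r=least_squares(f2,[.606,.153,.92,.26],loss='soft_l1'); return r.x,r
if __name__=='__main__':
    q,r=run2(); print(q,f2(q).reshape(-1,2)[-6:].round(1).tolist())
    for z in(.082,.085,.088,.091,.094):
        P=[[-.0935,0,z],[-.088,.008,z+.01],[-.088,-.008,z+.01],[-.072,.008,z+.01],[-.072,-.008,z+.01]]
        print(z,[(proj(Wc,W(q,np.array(p)))[0]*1.5625).round(0).tolist() for p in P],(proj(Wc,W(q,np.array([-.0905,0,z])))*1.5625).round(0))
    g=lambda u,v,z=.006:onz(Wc,*cw(u,v),z).round(4)
    print('pin corner,tip',g(20,197),g(64,228))
E
python3 fit2.py
```

```text
[0.60481249 0.15341514 0.91261449 0.26392377] [[0.1, 0.4], [0.0, -0.2], [1.9, 2.2], [-0.4, 3.6], [-5.1, -2.8], [5.4, -3.0]]
0.082 [[393.0, 262.0], [374.0, 240.0], [411.0, 239.0], [374.0, 208.0], [411.0, 208.0]] [[393. 256.]]
0.085 [[393.0, 259.0], [373.0, 236.0], [411.0, 236.0], [374.0, 204.0], [411.0, 204.0]] [[393. 253.]]
0.088 [[392.0, 255.0], [373.0, 232.0], [411.0, 232.0], [373.0, 200.0], [411.0, 200.0]] [[392. 249.]]
0.091 [[392.0, 252.0], [372.0, 228.0], [411.0, 228.0], [373.0, 196.0], [411.0, 196.0]] [[392. 246.]]
0.094 [[392.0, 248.0], [372.0, 224.0], [411.0, 224.0], [373.0, 192.0], [411.0, 191.0]] [[392. 242.]]
pin corner,tip [0.3981 0.3137 0.006 ] [0.4131 0.2699 0.006 ]
```

```bash

python3 -m inch '[-0.8,-0.1,-0.8,0,-0.4,0,-0.4,-0.8,-0.1,-0.8,0,-0.4,0,-0.4,-0.8,-0.1,-0.8,0,-0.4,0,-0.4]'
python3 - <<'E'
from rel import *
s,t,M=st(); print(t,s['qpos'])
for z in(.2,.12): print(need([0,0,0],[.372,.307,z],0,yaw=.25,n=.003))
E
```

```text
time: 7.07
tcp_pos: [0.4441, -0.0466, 0.1228]
tool_rot: [-2.602, -1.281, -0.526]
contact_force: [-0.6, 0.3, -0.6]
opening: 0.423
[ 0.44408219 -0.04660924  0.12284176] [-0.38964083  0.04685734  0.73844321  2.17440066 -0.55404347  0.89826065
  0.03382026]
(array([ 2.477, -2.733,  0.246]), array([-0.194, -0.492,  0.835]))
(array([ 2.16 , -2.719,  0.981]), array([-0.194, -0.492,  0.835]))
```

```bash

python3 -m inch '[0.8,-0.9,0.05,-0.19,-0.49,0.83,-0.4,0.8,-0.9,0.05,-0.19,-0.49,0.83,-0.4,0.8,-0.9,0.05,-0.19,-0.49,0.83,-0.4,0.8,-0.9,0.05,-0.19,-0.49,0.83,-0.4,0.8,-0.9,0.05,-0.19,-0.49,0.83,-0.4,0.8,-0.9,0.05,-0.19,-0.49,0.83,-0.4,0.8,-0.9,0.05,-0.19,-0.49,0.83,-0.4]'
python3 - <<'E'
from rel import *
s,t,M=st(); print(t,s['qpos'])
for z in(.2,.12): print(need([0,0,0],[.372,.307,z],0,yaw=.25,n=.003))
E
```

```text
time: 7.65
tcp_pos: [0.419, 0.0706, 0.1525]
tool_rot: [-2.978, -0.708, -0.167]
contact_force: [0.2, 0.1, 0.2]
opening: 0.696
[0.41896306 0.07055212 0.15254439] [-0.5930341  -0.05579092  0.40746028  2.11799014 -0.07180919  0.97098545
 -1.25118989]
(array([ 0.696, -2.343, -0.307]), array([-0.079, -0.15 ,  0.276]))
(array([ 0.597, -2.303,  0.486]), array([-0.079, -0.15 ,  0.276]))
```

```bash

python3 -m inch '[0.3,-0.9,-0.05,-0.08,-0.15,0.28,-0.4,0.3,-0.9,-0.05,-0.08,-0.15,0.28,-0.4,0.3,-0.9,-0.05,-0.08,-0.15,0.28,-0.4,0.3,-0.9,-0.05,-0.08,-0.15,0.28,-0.4]'
python3 -m inch '[0,-0.9,0,0,0,0,-0.4,0,-0.9,0,0,0,0,-0.4,0,-0.9,0,0,0,0,-0.4,0,-0.9,0,0,0,0,-0.4]'
python3 - <<'E'
from rel import *
s,t,M=st(); print(t,s['qpos'])
for z in(.12,.006): print(need([0,0,0],[.372,.307,z],0,yaw=.25,n=.003))
b=snap("wrist","pics/w4.png")
cv2.imwrite('pics/c4.png',cv2.resize(b["color"],None,fx=1.5625,fy=1.5625,interpolation=cv2.INTER_CUBIC)[:,:,::-1])
E
```

```text
time: 7.98
tcp_pos: [0.4038, 0.173, 0.1666]
tool_rot: [-3.116, -0.395, -0.0]
contact_force: [-0.3, 0.1, 0.4]
opening: 0.699
time: 8.32
tcp_pos: [0.3794, 0.2662, 0.1665]
tool_rot: [-3.113, -0.409, -0.0]
contact_force: [0.2, 0.1, -0.3]
opening: 0.697
[0.37935712 0.26618411 0.16653479] [-0.83499825  0.09900848  0.1656165   1.92532049 -0.01971461  1.11763497
 -1.97100286]
(array([ 0.034, -0.413,  0.436]), array([-0.002, -0.   ,  0.014]))
(array([ 0.034, -0.411,  1.576]), array([-0.002, -0.   ,  0.014]))
```

View pics/c4.png

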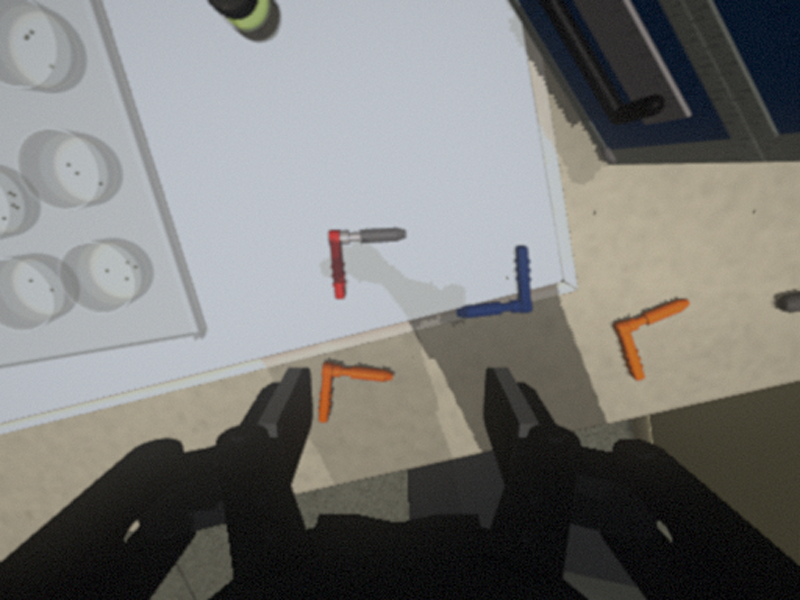

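```bash
cat > pin.py <<'E'
from rel import *
Wd=np.load('pics/w4.npz'); g=lambda u,v,z:onz(Wd,u/1.5625,v/1.5625,z)
e=g(340,297,.009);c=g(335,231,.009);t=g(405,234,.006);h=g(346,237,.006)
d=h-t; y1=np.arctan2(-d[0],d[1]); d=c-e; y2=np.arctan2(d[1],d[0])
if __name__=='__main__':
    print(e,c,t,h,y1,y2,np.linalg.norm(c-e),np.linalg.norm(h-t))
    yaw=(y1+y2)/2; X=np.array([np.cos(yaw),np.sin(yaw),0]);Y=np.array([-X[1],X[0],0])
    G1=e+13*X/1e3; G2=c-32*X/1e3; G3=t-.027*X+.0455*Y; print(yaw,G1,G2,G3)
    G=(G1+G2)/2; G[2]=.006; 
    p=G-.003*X
    for z in (.1,.006): p[2]=z; print(need([0,0,0],p,0,yaw=yaw,n=.003))
E
python3 pin.py
```

```text
[0.36134911 0.30128724 0.009     ] [0.40262546 0.31395224 0.009     ] [0.41183463 0.27088933 0.006     ] [0.40022071 0.30665593 0.006     ] 0.3139732472575282 0.297714986913684 0.04317567574279724 0.03760495778256563
0.3058441170856061 [0.37374583 0.30520151 0.009     ] [0.37211048 0.30431709 0.009     ] [0.37238764 0.30614817 0.006     ]
(array([ 0.004, -0.417,  0.634]), array([-0.001, -0.   , -0.06 ]))
(array([ 0.004, -0.417,  1.574]), array([-0.001, -0.   , -0.06 ]))
```

```bash

python3 -m inch '[0,-0.42,0.5,0,0,-0.06,-0.2,0,-0.42,0.9,0,0,-0.06,-0.2,0,-0.42,0.9,0,0,-0.06,-0.2,0,-0.42,0.9,0,0,-0.06,-0.2]'
python3 - <<'E'
from rel import *
s,t,M=st(); print(t)
X=np.array([np.cos(.306),np.sin(.306),0]); p=np.array([.3727,.3050,.0235-.0])-.003*X
print(need([0,0,0],p,0,yaw=.306,n=0))
E
```

```text
time: 8.7
tcp_pos: [0.367, 0.3029, 0.0721]
tool_rot: [3.1, 0.481, -0.01]
contact_force: [-1.0, -0.8, 0.1]
opening: 0.602
[0.36699891 0.30287573 0.07209383]
(array([ 0.034, -0.005,  0.486]), array([0.004, 0.009, 0.002]))
```

```bash

python3 -m inch '[0.03,0,0.25,0,0,0,-0.2,0.03,0,0.46,0,0,0,-0.2,0.03,0,0.48,0,0.01,0,-0.2,0.03,0,0.48,0,0.01,0,-0.2]'
python3 -m inch '[0,0,0,0,0,0,0.4,0,0,0,0,0,0,1,0,0,0,0,0,0,1,0,0,0,0,0,0,1,0,0,0,0,0,0,1,0,0,0,0,0,0,1,0,0,0,0,0,0,1]' 80
python3 -m inch '[0,0,-0.3,0,0,0,1,0,0,-0.6,0,0,0,1,0,0,-0.9,0,0,0,1,0,0,-0.9,0,0,0,1]'
python3 - <<'E'
from rel import *
s,t,M=st(); print(t,s['opening']*85,M.round(3).tolist(),s['qpos'])
b=snap("wrist","pics/w5.png");a=snap("scene","pics/s5.png")
cv2.imwrite('pics/c5.png',cv2.resize(b["color"][150:384,120:420],None,fx=2.5,fy=2.5,interpolation=cv2.INTER_CUBIC)[:,:,::-1])
E
```

```text
time: 9.03
tcp_pos: [0.3699, 0.3025, 0.0243]
tool_rot: [3.101, 0.479, 0.002]
contact_force: [0.7, -0.5, 0.1]
opening: 0.6
time: 9.62
tcp_pos: [0.3707, 0.3031, 0.0258]
tool_rot: [3.102, 0.479, 0.005]
contact_force: [-1.2, -1.9, 7.8]
opening: 0.047
time: 9.95
tcp_pos: [0.3731, 0.3056, 0.1221]
tool_rot: [-3.102, -0.478, -0.017]
contact_force: [1.5, 0.8, -1.1]
opening: 0.047
[0.37313621 0.30563277 0.12207331] 3.9950829531709737 [[0.953, 0.301, 0.01], [0.301, -0.954, 0.005], [0.011, -0.001, -1.0]] [-0.8797841   0.18281407  0.13838787  1.93901793 -0.02543287  1.01087024
 -1.99514512]
```

View pics/c5.png

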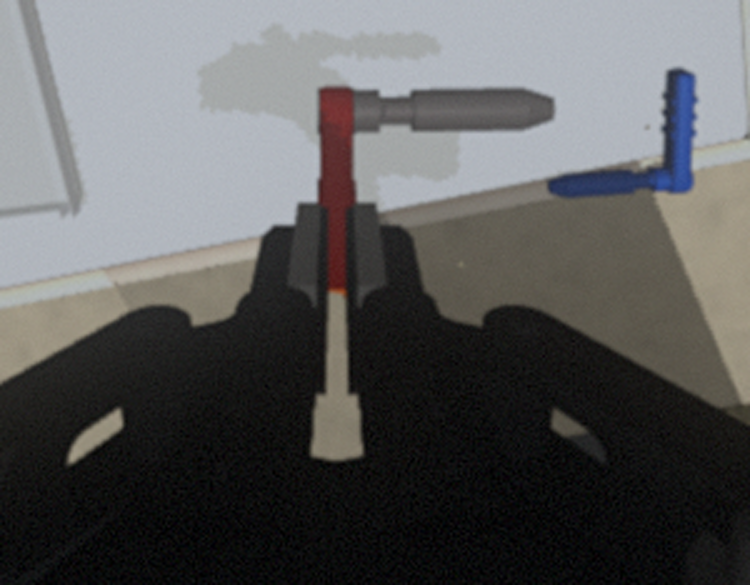

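```bash
cat > held.py <<'E'
from rel import *
from scipy.optimize import least_squares
W5=np.load('pics/w5.npz')
def fitheld(M,t):
    P=np.array([[27,-3.5,0],[27,-45.5,0],[27,-9,0],[27,-16,0],[31,-3.5,4],[31,3.5,4]])/1e3
    U=np.array([[354,110],[553,107],[379,110],[412,109.5],[354,93],[320,93]])/2.5+[120,150]
    def world(p): # p: grip pos in tool, rz, rx
        Rt=np.diag([1,-1,-1.])@R.from_euler('zx',[p[3],p[4]]).as_matrix()
        return t+(M@(np.array(p[:3])[:,None]+Rt@P.T)).T
    f=lambda p:np.r_[(proj(W5,world(p))-U).ravel(),p[4]*20]
    r=least_squares(f,[.003,0,.018,0,0]); return r.x,f(r.x)
if __name__=='__main__':
    s,t,M=st(); p,e=fitheld(M,t); print(p,e.round(1)); np.savez('held.npz',p=p)
E
python3 held.py
```

```text
[ 0.00526704 -0.00147316  0.01710937  0.00122311  0.00494512] [-0.3 -0.7 -0.   0.4  0.2 -0.7  0.3 -0.6 -0.   0.8 -0.2  0.8  0.1]
```

```bash

python3 -m inch '[0,0,-0.5,0,0,-0.2,1,0,0,-0.9,0,0,-0.4,1,0,0,-0.9,0,0,-0.6,1,0,0,-0.9,0,0,-0.77,1,0,0,-0.9,0,0,-0.77,1,0,0,-0.9,0,0,-0.77,1]'
cat > ins.py <<'E'
from rel import *
from fit2 import run2
q,_=run2(); EX,EZ=-.078,.0938
SEAT=np.array([.0323,.0118,.0171])
def goal(p,tilt=25,q=q):
    s,t,M=st(); G=Rz(q[2])@np.diag([1,-1,-1.])@R.from_euler('y',np.deg2rad(tilt)).as_matrix()
    tgt=W(q,np.array(p))-G@SEAT
    return (M.T@(tgt-t)*10).round(3),(R.from_matrix(M.T@G).as_rotvec()/np.deg2rad(45)).round(3)
def now():
    s,t,M=st(); return 'seat own',own(q,t+M@SEAT).round(4),'z',(Rz(q[2]).T@M[:,2]).round(3),'y',(Rz(q[2]).T@M[:,1]).round(3),s['contact_force'].round(1),s['wrist_torque'].round(2),s['qpos'].round(2),s['time'],round(s['opening']*85,1)
E
python3 -c "
from ins import *
print(now());print(goal([EX-.04,.07,EZ+.08],0));print(goal([EX-.04,.07,EZ+.08],25))"
```

```text
time: 10.55
tcp_pos: [0.3702, 0.3036, 0.2064]
tool_rot: [2.815, 1.388, 0.006]
contact_force: [-0.6, 0.5, -0.2]
opening: 0.045
('seat own', array([0.0077, 0.2657, 0.1895]), 'z', array([ 0.002, -0.004, -1.   ]), 'y', array([ 0.004, -1.   ,  0.004]), array([-0.6,  0.5, -0.2]), array([-0.04,  0.05,  0.  ]), array([-0.85,  0.1 ,  0.1 ,  1.83, -0.01,  1.21, -1.4 ]), 10.55, 3.8)
(array([-1.264,  1.952,  0.161]), array([ 0.005, -0.003,  0.005]))
(array([-1.306,  1.951,  0.313]), array([0.004, 0.553, 0.006]))
```

```bash

python3 -m inch '[-0.8,0.5,0,0,0,0,1,-0.9,0.9,0,0,0,0,1,-0.9,0.9,0,0,0,0,1,-0.9,0.9,0,0,0,0,1,-0.9,0.9,0,0,0,0,1]'
python3 -m inch '[-0.4,0.9,0.1,0,0.2,0,1,-0.4,0.95,0.2,0,0.4,0,1,-0.4,0.95,0.2,0,0.55,0,1,-0.4,0.95,0.2,0,0.55,0,1,-0.4,0.95,0.2,0,0.55,0,1]'
python3 -c "
from ins import *
print(now());print(goal([EX-.03,.075,EZ],25));print(goal([EX,.065,EZ],25))"
```

```text
time: 10.97
tcp_pos: [0.3871, 0.1743, 0.2057]
tool_rot: [2.822, 1.375, 0.003]
contact_force: [0.7, 1.2, 0.0]
opening: 0.044
time: 11.38
tcp_pos: [0.436, 0.0812, 0.184]
tool_rot: [-2.61, -1.257, -0.577]
contact_force: [-1.1, -1.0, -1.0]
opening: 0.044
('seat own', array([-0.124 ,  0.077 ,  0.1821]), 'z', array([ 0.422, -0.006, -0.907]), 'y', array([-0.015, -1.   , -0.001]), array([-1.1, -1. , -1. ]), array([-0.43,  0.36,  0.01]), array([-0.57, -0.19,  0.51,  2.21, -0.31,  0.83, -0.54]), 11.3833, 3.7)
(array([-0.229,  0.024,  0.868]), array([ 0.007,  0.001, -0.018]))
(array([0.045, 0.119, 0.995]), array([ 0.007,  0.001, -0.018]))
```

```bash

python3 -m inch '[-0.23,0.02,0.4,0,0,-0.02,1,-0.23,0.02,0.87,0,0,-0.02,1,-0.23,0.02,0.87,0,0,-0.02,1,-0.23,0.02,0.87,0,0,-0.02,1]'
python3 - <<'E'
from ins import *
print(now());print(goal([EX,.065,EZ],25))
b=snap("wrist","pics/w6.png");a=snap("scene","pics/s6.png")
A=cv2.resize(a["color"][160:260,235:335],(400,400),interpolation=cv2.INTER_CUBIC)
B=cv2.resize(b["color"][100:250,180:330],(400,400),interpolation=cv2.INTER_CUBIC)
cv2.imwrite('pics/c6.png',np.hstack([A,B])[:,:,::-1])
E
```

```text
time: 11.72
tcp_pos: [0.4448, 0.0947, 0.0915]
tool_rot: [-2.602, -1.28, -0.565]
contact_force: [-0.2, 1.6, -0.2]
opening: 0.046
('seat own', array([-0.1079,  0.0789,  0.0893]), 'z', array([ 0.414,  0.   , -0.91 ]), 'y', array([ 0.002, -1.   ,  0.001]), array([-0.2,  1.6, -0.2]), array([-0.34,  0.34,  0.  ]), array([-0.62,  0.02,  0.59,  2.29, -0.58,  0.64, -0.25]), 11.7167, 3.9)
(array([0.289, 0.139, 0.086]), array([-0.   ,  0.011,  0.002]))
```

View pics/c6.png

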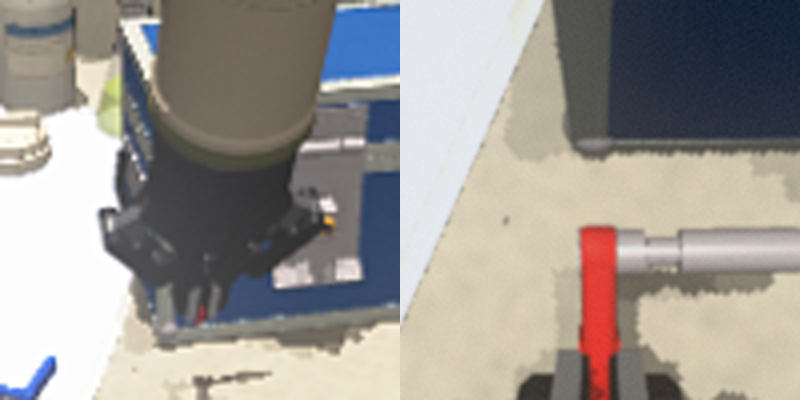

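```bash

python3 -m inch '[0.15,0.1,0.04,0,0,0,1,0.29,0.18,0.09,0,0.01,0,1,0.29,0.18,0.09,0,0.01,0,1,0.29,0.18,0.09,0,0.01,0,1]'
python3 - <<'E'
from ins import *
print(now());print(goal([EX,.058,EZ],25))
b=snap("wrist","pics/w7.png")
cv2.imwrite('pics/c7.png',cv2.resize(b["color"][70:270,180:420],(792,660)[:2],interpolation=cv2.INTER_CUBIC)[:600,:,::-1])
E
```

```text
time: 12.15
tcp_pos: [0.4803, 0.1071, 0.1004]
tool_rot: [-2.596, -1.279, -0.586]
contact_force: [0.3, 1.0, -1.1]
opening: 0.045
('seat own', array([-0.0763,  0.0584,  0.0988]), 'z', array([ 0.427, -0.004, -0.904]), 'y', array([ 0.001, -1.   ,  0.005]), array([ 0.3,  1. , -1.1]), array([-0.38,  0.31,  0.  ]), array([-0.62,  0.08,  0.58,  2.21, -0.64,  0.66, -0.23]), 12.15, 3.9)
(array([-0.035,  0.004,  0.036]), array([ 0.005, -0.006,  0.005]))
```

View pics/c7.png

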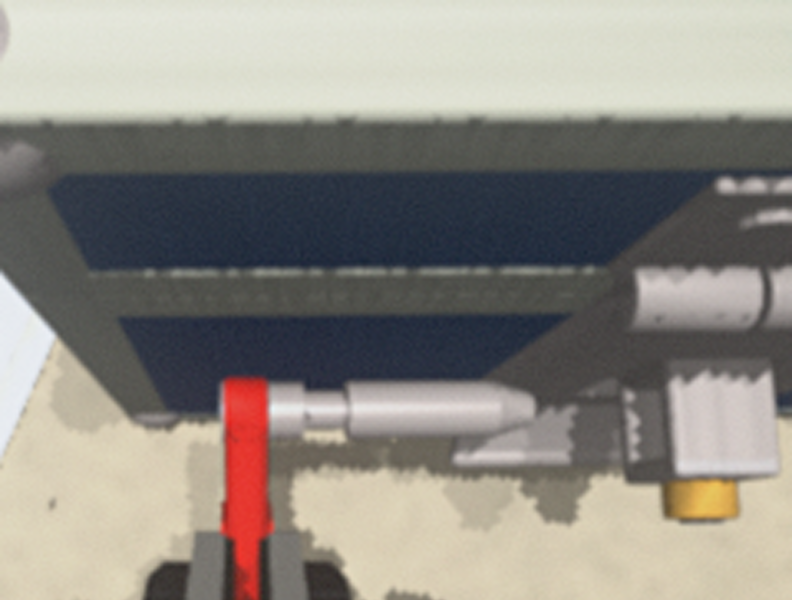

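```bash
python3 - <<'E'
from ins import *
g=np.load('pics/w7.npz'); s,t,M=st()
pr=lambda p:((proj(g,p)-[180,70])*3.3).round(0).tolist()
for z in(.091,.094,.097):
  print(z,[pr(W(q,np.array(p)))[0] for p in([-.088,.008,z+.01],[-.088,-.008,z+.01],[-.072,.008,z+.01],[-.0935,.0055,z],[-.0935,-.0055,z],[-.088,.008,z-.01])])
print('pin tip,face',pr(t+M@(SEAT+[0,.033,0])),pr(t+M@(SEAT-[0,.009,0])))
print('eye axis',[pr(W(q,np.array([EX,y,EZ])))[0] for y in(.05,.025,.008)])
print('hinge',pr(W(q,np.array([-.070,.028,.139]))),'lid front-left', pr(W(q,np.array([-.065,.1,.125]))))
E
```

```text
0.091 [[669.0, 479.0], [776.0, 480.0], [663.0, 374.0], [659.0, 518.0], [727.0, 518.0], [616.0, 487.0]]
0.094 [[679.0, 478.0], [787.0, 478.0], [672.0, 371.0], [667.0, 518.0], [737.0, 518.0], [623.0, 486.0]]
0.097 [[688.0, 477.0], [799.0, 477.0], [681.0, 367.0], [676.0, 517.0], [747.0, 517.0], [631.0, 485.0]]
pin tip,face [[544.0, 408.0]] [[271.0, 407.0]]
eye axis [[381.0, 419.0], [538.0, 419.0], [645.0, 419.0]]
hinge [[635.0, 296.0]] lid front-left [[24.0, 284.0]]
```

```bash

python3 -m inch '[-0.01,0,0.01,0,0,0,1,-0.02,0,0.03,0,0,0,1,-0.03,0,0.04,0,0,0,1,-0.03,0,0.04,0,0,0,1,-0.03,0,0.04,0,0,0,1,-0.03,0,0.04,0,0,0,1]'
python3 - <<'E'
from ins import *
print(now()); b=snap("wrist","pics/w8.png"); s,t,M=st()
V=lambda g:np.linalg.inv(np.array(g['view']))
cam=M.T@(V(b)[:3,3]-t); print('cam in tool now',cam, (M.T@V(b)[:3,:3]).round(3).tolist())
# pin from w7, camera->tool via b
g7=np.load('pics/w7.npz'); Tc=np.eye(4);Tc[:3,:3]=M;Tc[:3,3]=t
T7=V(g7)@np.linalg.inv(V(b))@Tc; M7,t7=T7[:3,:3],T7[:3,3]; print('own seat at w7',own(q,t7+M7@SEAT))
P=np.array([[27,-3.5,0],[27,-45.5,0],[27,-9,0],[27,-16,0],[31,-3.5,4],[31,3.5,4]])/1e3
U7=np.array([[270,408],[534,407],[304,408],[346,408],[268,385],[222,385]])/3.3+[180,70]
U5=np.array([[354,110],[553,107],[379,110],[412,109.5],[354,93],[320,93]])/2.5+[120,150]
g5=np.load('pics/w5.npz');T5=V(g5)@np.linalg.inv(V(b))@Tc
for sel in([(g5,T5,U5)],[(g7,T7,U7)],[(g5,T5,U5),(g7,T7,U7)]):
  def f(p):
    Rt=np.diag([1,-1,-1.])@R.from_euler('zx',[p[3],p[4]]).as_matrix(); L=(np.array(p[:3])[:,None]+Rt@P.T)
    return np.r_[np.concatenate([(proj(g,(T[:3,:3]@L).T+T[:3,3])-U).ravel() for g,T,U in sel]),p[4]*20]
  r=least_squares(f,[.003,0,.018,0,0]); print(r.x.round(4),np.sqrt((r.fun**2).mean()))
E
```

```text
time: 12.7
tcp_pos: [0.479, 0.1058, 0.0952]
tool_rot: [-2.597, -1.278, -0.585]
contact_force: [0.5, 0.3, 0.1]
opening: 0.045
('seat own', array([-0.0781,  0.0586,  0.0935]), 'z', array([ 0.427, -0.004, -0.904]), 'y', array([ 0.001, -1.   ,  0.005]), array([0.5, 0.3, 0.1]), array([-0.36,  0.33,  0.01]), array([-0.62,  0.09,  0.58,  2.22, -0.66,  0.65, -0.21]), 12.7, 3.8)
cam in tool now [ 0.07354943 -0.0012106  -0.12025061] [[0.001, 0.956, 0.292], [1.0, -0.001, 0.001], [0.002, 0.292, -0.956]]
own seat at w7 [-0.07623536  0.05840247  0.09882554]
[ 0.0032 -0.0012  0.0216 -0.      0.005 ] 0.49652606560488277
[ 0.0039 -0.0015  0.0205 -0.008  -0.0043] 0.5283683781739695
[ 0.0036 -0.0014  0.021  -0.0041  0.0006] 0.555284766111159
```

```bash
sed -i 's/^SEAT=.*/SEAT=np.array([.0306,.0113,.0205])/' ins.py
python3 -c "
from ins import *
print(now());print(goal([EX,.05,.0935],25));print(goal([EX,.03,.0935],25));print(goal([EX,0,.0935],25))"
```

```text
('seat own', array([-0.0781,  0.0591,  0.0898]), 'z', array([ 0.427, -0.004, -0.904]), 'y', array([ 0.001, -1.   ,  0.005]), array([ 0.5,  0.3, -0.8]), array([-0.38,  0.36, -0.02]), array([-0.62,  0.09,  0.58,  2.22, -0.66,  0.65, -0.21]), 12.75, 3.9)
(array([ 0.018,  0.091, -0.035]), array([ 0.005, -0.006,  0.004]))
(array([ 0.017,  0.291, -0.034]), array([ 0.005, -0.006,  0.004]))
(array([ 0.017,  0.591, -0.033]), array([ 0.005, -0.006,  0.004]))
```

```bash

python3 -m inch '[0.02,0.03,-0.02,0,0,0,1,0.02,0.05,-0.03,0,0,0,1,0.02,0.08,-0.03,0,0,0,1,0.02,0.11,-0.03,0,0,0,1,0.02,0.14,-0.03,0,0,0,1,0.02,0.17,-0.03,0,0,0,1,0.02,0.21,-0.03,0,0,0,1,0.02,0.21,-0.03,0,0,0,1,0.02,0.21,-0.03,0,0,0,1]'
python3 -c "
from ins import *
print(now());print(goal([EX,.025,.0935],25))"
```

```text
time: 13.5
tcp_pos: [0.4962, 0.0931, 0.0987]
tool_rot: [-2.597, -1.277, -0.585]
contact_force: [0.9, 0.5, -0.2]
opening: 0.047
('seat own', array([-0.0777,  0.0378,  0.0933]), 'z', array([ 0.426, -0.004, -0.904]), 'y', array([ 0.   , -1.   ,  0.005]), array([ 0.9,  0.5, -0.2]), array([-0.38,  0.32, -0.01]), array([-0.59,  0.13,  0.6 ,  2.18, -0.68,  0.69, -0.16]), 13.5, 4.0)
(array([-0.001,  0.128, -0.004]), array([ 0.005, -0.005,  0.003]))
```

No contact with the tip just past the eye's mouth. I'll push on in small steps.

```bash

python3 -m inch '[0,0.02,0,0,0,0,1,0,0.04,0,0,0,0,1,0,0.06,0,0,0,0,1,0,0.08,0,0,0,0,1,0,0.1,0,0,0,0,1,0,0.1,0,0,0,0,1]'
python3 -c "
from ins import *
print(now())"
python3 -m inch '[0,0.02,0,0,0,0,1,0,0.04,0,0,0,0,1,0,0.06,0,0,0,0,1,0,0.08,0,0,0,0,1,0,0.1,0,0,0,0,1,0,0.1,0,0,0,0,1]'
python3 -c "
from ins import *
print(now());print(goal([EX,0,.0935],25))"
```

```text
time: 14.0
tcp_pos: [0.5039, 0.0877, 0.0987]
tool_rot: [-2.596, -1.278, -0.584]
contact_force: [-0.7, 3.6, 0.7]
opening: 0.047
('seat own', array([-0.0773,  0.0283,  0.0933]), 'z', array([ 0.426, -0.003, -0.904]), 'y', array([ 0.002, -1.   ,  0.004]), array([-0.7,  3.6,  0.7]), array([0.34, 0.42, 0.41]), array([-0.57,  0.15,  0.6 ,  2.16, -0.7 ,  0.7 , -0.14]), 14.0, 4.0)
time: 14.5
tcp_pos: [0.5118, 0.0819, 0.0987]
tool_rot: [-2.595, -1.279, -0.583]
contact_force: [-0.9, 3.0, -0.0]
opening: 0.048
('seat own', array([-0.077 ,  0.0186,  0.0932]), 'z', array([ 0.426, -0.002, -0.905]), 'y', array([ 0.003, -1.   ,  0.003]), array([-0.9,  3. , -0. ]), array([0.32, 0.44, 0.46]), array([-0.56,  0.17,  0.61,  2.14, -0.71,  0.72, -0.11]), 14.5, 4.1)
(array([-0.007,  0.186, -0.008]), array([ 0.003, -0.005,  0.005]))
```

```bash

python3 -m inch '[0,0.02,0,0,0,0,1,0,0.04,0,0,0,0,1,0,0.06,0,0,0,0,1,0,0.08,0,0,0,0,1,0,0.1,0,0,0,0,1,0,0.12,0,0,0,0,1,0,0.12,0,0,0,0,1]'
python3 -c "
from ins import *
print(now())"
python3 -m inch '[0,0.02,0,0,0,0,1,0,0.04,0,0,0,0,1,0,0.06,0,0,0,0,1,0,0.07,0,0,0,0,1,0,0.07,0,0,0,0,1,0,0.07,0,0,0,0,1]'
python3 -c "
from ins import *
print(now());print(goal([EX,0,.0935],25))"
```

```text
time: 15.08
tcp_pos: [0.5215, 0.0748, 0.0987]
tool_rot: [-2.595, -1.279, -0.584]
contact_force: [-0.3, 3.0, 0.5]
opening: 0.045
('seat own', array([-0.0767,  0.0066,  0.0933]), 'z', array([ 0.427, -0.002, -0.904]), 'y', array([ 0.003, -1.   ,  0.004]), array([-0.3,  3. ,  0.5]), array([0.26, 0.32, 0.31]), array([-0.54,  0.19,  0.61,  2.11, -0.73,  0.74, -0.09]), 15.0833, 3.8)
time: 15.58
tcp_pos: [0.5277, 0.0701, 0.099]
tool_rot: [-2.596, -1.279, -0.585]
contact_force: [2.6, 3.1, -0.5]
opening: 0.043
('seat own', array([-0.0767, -0.0012,  0.0936]), 'z', array([ 0.427, -0.003, -0.904]), 'y', array([ 0.002, -1.   ,  0.005]), array([ 2.6,  3.1, -0.5]), array([0.02, 0.07, 0.03]), array([-0.53,  0.21,  0.61,  2.1 , -0.74,  0.75, -0.07]), 15.5833, 3.7)
(array([-0.011, -0.013, -0.007]), array([ 0.004, -0.006,  0.005]))
```

```bash

python3 -m inch '[0,0.01,0,0,0,0,1,0,0.02,0,0,0,0,1,0,0.02,0,0,0,0,1]'
python3 - <<'E'
from ins import *
print(now()); b=snap("wrist","pics/w9.png")
cv2.imwrite('pics/c9.png',cv2.resize(b["color"][120:280,180:380],(750,600),interpolation=cv2.INTER_CUBIC)[:,:,::-1])
E
```

```text
time: 15.83
tcp_pos: [0.5282, 0.0698, 0.0987]
tool_rot: [-2.593, -1.28, -0.582]
contact_force: [-4.3, 4.8, 1.9]
opening: 0.042
('seat own', array([-0.0765, -0.0017,  0.0932]), 'z', array([ 0.427, -0.   , -0.904]), 'y', array([ 0.004, -1.   ,  0.002]), array([-4.3,  4.8,  1.9]), array([0.67, 0.97, 0.75]), array([-0.52,  0.21,  0.61,  2.1 , -0.74,  0.75, -0.07]), 15.8333, 3.6)
```

View pics/c9.png

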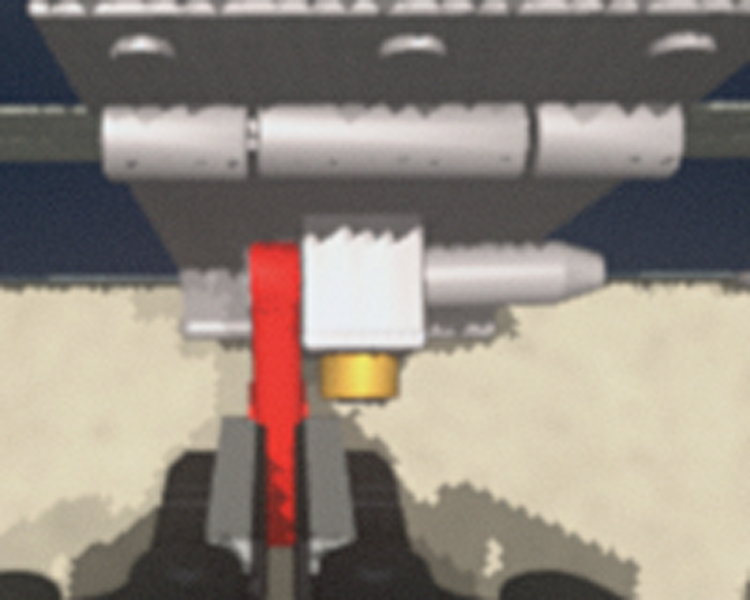

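```bash

python3 -m inch '[0,-0.01,0,0,0,0,0.9,0,-0.01,0,0,0,0,0.7,0,-0.01,0,0,0,0,0.6,0,-0.01,0,0,0,0,0.6,0,-0.01,0,0,0,0,0.6]'
python3 -m inch '[-0.03,0,-0.1,0,0,0,0.6,-0.05,0,-0.25,0,0,0,0.6,-0.05,0,-0.45,0,0,0,0.6,-0.05,0,-0.6,0,0,0,0.6,-0.05,0,-0.6,0,0,0,0.6,-0.05,0,-0.6,0,0,0,0.6]'
python3 - <<'E'
from ins import *
print(now()); b=snap("wrist","pics/w10.png");snap("scene","pics/s10.png")
cv2.imwrite('pics/c10.png',cv2.resize(b["color"],None,fx=1.5625,fy=1.5625,interpolation=cv2.INTER_CUBIC)[:,:,::-1])
E
```

```text
time: 16.3
tcp_pos: [0.5276, 0.0698, 0.0987]
tool_rot: [-2.594, -1.279, -0.583]
contact_force: [-0.8, 0.1, 0.5]
opening: 0.2
time: 16.8
tcp_pos: [0.5097, 0.0457, 0.1516]
tool_rot: [-2.595, -1.278, -0.586]
contact_force: [-0.0, 0.1, -0.3]
opening: 0.201
('seat own', array([-0.1069, -0.0019,  0.1463]), 'z', array([ 0.428, -0.003, -0.904]), 'y', array([ 0.002, -1.   ,  0.004]), array([-0. ,  0.1, -0.3]), array([-0.42,  0.3 ,  0.01]), array([-0.54,  0.08,  0.66,  2.08, -0.58,  0.84, -0.19]), 16.8, 17.0)
```

```bash
python3 - <<'E'
from ins import *
im=cv2.imread('pics/w10.png');g=np.load('pics/w10.npz')
h=cv2.cvtColor(im,cv2.COLOR_BGR2HSV); m=(((h[...,0]<6)|(h[...,0]>174))&(h[...,1]>150)&(h[...,2]>70)).astype(np.uint8)
n,l,s,c=cv2.connectedComponentsWithStats(m); print([(x.tolist(),y.round(1).tolist()) for x,y in zip(s[1:],c[1:]) if x[4]>20])
k=max(range(1,n),key=lambda i:s[i][4]); r0=s[k][1]
for r in range(r0,r0+s[k][3],4): xs=np.where(l[r]==k)[0]; print(r,xs.min(),xs.max())
for y in (.009,.0125,.016): print(y,proj(g,[W(q,np.array([EX-.002*j,y,EZ])) for j in(0,5,10)]).round(1).tolist())
for tl in (0,25,50,90): a=np.deg2rad(tl); print(tl,proj(g,W(q,np.array([EX-.04*np.cos(a),.0125,EZ-.04*np.sin(a)]))).round(1))
# hasp lip edge + opposite tip
print('tip',proj(g,W(q,np.array([EX,-.033,EZ]))).round(1),'lip',proj(g,[W(q,np.array([-.079,y,.047])) for y in(.028,-.028)]).round(1).tolist())
v,u=proj(g,W(q,np.array([EX,-.033,EZ])))[0].astype(int)[::-1]; print(im[v,u-25:u+12:3].mean(-1).astype(int))
E
```

```text
[([247, 156, 11, 60, 550], [251.9, 185.3])]
156 248 255
160 248 256
164 248 256
168 248 256
172 248 256
176 248 256
180 248 256
184 247 256
188 247 257
192 248 256
196 247 257
200 248 256
204 247 257
208 248 255
212 248 255
0.009 [[256.7, 164.2], [256.7, 177.8], [256.7, 191.6]]
0.0125 [[251.9, 164.2], [251.8, 177.8], [251.7, 191.6]]
0.016 [[247.0, 164.1], [246.9, 177.8], [246.8, 191.6]]
0 [[251.6 219.9]]
25 [[251.8 216.1]]
50 [[251.9 204.3]]
90 [[252.1 175.7]]
tip [[315.  164.4]] lip [[234.6, 178.3], [298.0, 178.6]]
[194 195 194 195 193 193 174 174 162  57  59  62  60]
```

```bash
python3 -c "
from workcell import *
print(read_state()['contact_force']);print(job_done())"
```

```text
[-0.45961226 -0.51810037 -0.50346591]
the job is handed in; nothing more can be done
None
```

I shut the lid, swung the hasp down over the keeper, pushed the red-handled pin through the eye from the left, let go and handed the job in at about 17 s. No verdict came back.

**Last checks**
- **Pin:** in the last wrist image, the measured grip outline matched the fully-home position to within about 1 mm along the eye. The shaft end showed where expected on the far side. At the end of the push, the pin stopped against the keeper.
- **Keeper:** both camera estimates put the eye about 6 mm above its likely nominal height of 88 mm, a figure I worked out from the given sizes. If so, the pin's height is inside the 8 mm allowance.
- **Lid and hasp:** both were pushed against a firm stop (about 32 N on the lid, 33 N on the hasp). I saw them shut in later images, but did not measure their final angles.
- **Robot:** the gripper was backed off about 60 mm, with no contact force showing.

**Not fully checked**
- **Pin pose in the gripper:** my first estimate was about 4 mm off along the tool because the arm was still moving. I corrected it before inserting the pin.
- **Final picture:** I had used up the viewing limit, so I checked the last image by pixel measurements only.
- **Bystanders:** I did not re-measure their positions. The arm's path stayed clear of them and no unexpected contact forces appeared.

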